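# Load the block heater and snap its lid shut

### The arm

A 6-joint arm with a two-finger parallel gripper is mounted at the origin on the work surface. World frame = base frame: x ahead of the robot, y to its left, z up, the work surface at z = 0. Lengths are in m, angles in rad, forces in N, time in s.
With the tool pointing down it reaches from about 0.275 to 0.775 m from the base axis. Payload 14.6 kg.
Tool frame: the origin (TCP) lies at the very end of the fingers, on their centre line; the grasp point (between the pads) lies 19 mm behind it (robot.grip_point_offset is the distance from the TCP to the grasp point, in m); z points along the fingers, y is the line along which they close (so a half turn about z gives the same grasp; the last joint's range is limited). The gripper opens to 85 mm and grips with 20 to 120 N. Pads are 22 mm wide; open, the fingers measure 114 mm over their backs; the gripper's body (76 mm by 85 mm) begins 54 mm behind the grasp point. The pads swing forward as they close: fully open they stand 13 mm farther back than shut.
Start: joints at [0.966, 0.263, -0.048, 1.259, 0, 1.415], TCP at [0.228, 0.473, 0.231] pointing down, gripper open.
Joint ranges: [-2.65, 2.65], [-0.89, 1.7], [-1.18, 1.37], [-2.13, 2.11], [-1.35, 1.29], [-3.14, 3.14]. Speed limits (rad/s): [1.89, 1.89, 2.57, 2.79, 3.14, 3.14].

### API

Orientations are given as a 3x3 rotation matrix whose columns are the frame's x, y, z axes.
In Python, from plant import robot gives the robot as it stands.
- The arm moves only by the tool drive_tool, never from a script. Its argument "steps" is a list of rows, each a list of 6 numbers: the shift along the world's x, y, z normalised to -1 to 1, where 1 is 0.3 m, then the turn, a rotation vector about the world's x, y, z normalised to -1 to 1, where 1 is 6 degrees. In form: [[x, y, z, ax, ay, az], ...]. A call has 1 to 20 rows; each row shifts and turns the commanded pose from where the row before left it; what a row does not reach is not made up. A row lasts 1/12 s, in which the tool goes at most 41.7 mm and 7.16 degrees, less where a joint would pass 70% of its speed; a pose out of reach is approached as far as the arm can. A call with a number of a shift or a turn outside -1 to 1 is refused whole. A call with a gripper value outside its range is refused whole. "jaw" is the opening, from 0 (shut) to 1 (fully open), set as the call begins (left out, the last holds). The fingers move at their own pace and stop on an object; "squeeze" is the grip in N (left out, the last holds). Time passes only in rows, so rows that do not move let the fingers close. It gives the time, the measured TCP pose, the force, the opening and the grip force at its end, in the units of the state.
- robot.observe(): the state, without advancing time (a new reading comes with each control period).
- robot.camera(name): name is "side" or "top" or "wrist"; returns a dict with "color" (384x512x3 uint8, red, green, blue), "fx", "fy", "cx", "cy" (pixels), "R" (3x3) and "t" (3): a world point X has camera coordinates R X + t. Camera axes: x right, y down, z forward; pixel columns grow to the right and rows downward; lengths in m; the calibration is good to about 2 mm. A picture is of the moment at which its call begins. There is no depth.
- robot.hand_in(): hands the job in; it is judged then, once.
The state is a dict: "time": time; "q": joint angles; "joint_vel": joint speeds; "joint_torque": joint torques, N m; "eef_pos": TCP position; "tool_rot": TCP orientation; "ft_force": force on the tool from outside, world axes, zero at the start; "torque": the same for the moment, N m; "opening": finger opening in m; "grasp_force": force on a finger pad.
Only numpy, scipy, OpenCV 4.12 (cv2) and the standard library are available. Lean on these libraries where they do the work, as an engineer would, in place of code of your own. Each camera call takes 0.05 s, during which the arm holds its last target. There are 200 camera calls.

### The job

Put the bare silver heating block into the well of the block heater with its grooved end over the brass key, lowering it all the way rather than dropping it, so that it sits flat and fully home; then press the clear lid down until it snaps fully shut. Leave the blue block, the bottle, the beaker and the retort stand standing where they are.

Things in the scene. Friction and masses are not known exactly. Their poses are not given: they have to be found in the camera images.
- block: the heating block to load: bare aluminium, 64 (x) x 40 (y) x 50 (z) mm, about 0.28 kg, standing on the white tray; six dark tube holes in its top and a red stripe across the top at its grooved end. A vertical groove 13 mm wide and 6.5 mm deep runs down the middle of its -x end. Origin: centre of the underside; z up. It can be gripped across its width (40 mm) or along its length (64 mm).
- block_key (a point): a point in the block's groove, 28.5 mm from the block's centre towards -x and 26 mm above its underside; when the block is home it lies within 1 mm of well_key, level with it
- heater: the block heater, fixed to the bench: white housing 200 (x) x 150 (y) mm, top face (rim) 75 mm above the bench, blue control panel on its front (-x). Origin on the bench straight below the centre of the well: the housing reaches 105 mm to -x, 95 mm to +x and 75 mm to either side. +x points to the lid's hinge.
- well (a point): centre of the floor of the well, 45 mm above the bench, axes as the heater's. The well is 67 (x) x 43 (y) mm and 30 mm deep (1.5 mm play on each side of the block), with a 4 mm 45 degree lead-in round the mouth. A seated block stands 20 mm out of it.
- well_key (a point): middle of the top inner edge of the brass key, a rib 8 mm wide and 5 mm deep up the middle of the well's -x wall, from the floor to 4 mm below the rim: it enters the block's groove, so that the block goes in only one way round
- lid (a joint): angle of the heater's lid, rad: 0 fully shut, 1.9 wide open; starts standing open at about 1.55 to 1.8. A stiff hinge: the lid stays where it is left (1 to 2 N at the tab moves it) until a spring ball catch stops it at about 0.12; about 8 N down on the front edge snaps it past, and the catch then holds it at 0.
- lid_hinge (a point): middle of the lid's hinge line, at the rim's height (75 mm), 72 mm from the well's centre towards the heater's +x; axes turn with the lid. The lid is a clear box-shaped cover, open below, 130 mm from hinge to front, 124 mm wide, its outer top face 34 mm above the hinge line when shut; walls 4 mm
- lid_tab (a point): middle of the top of the lid's red tab, a tongue 50 mm wide and 6 mm thick level with the lid's top face, that juts from its front edge to 150 mm from the hinge; this point lies 140 mm from the hinge line along the lid and 34 mm above it when shut. With the lid open the tab is uppermost.
- tray: fixed white plastic tray, 270 (x) x 240 (y) mm, floor 4 mm above the bench, rim 14 mm high and 4 mm thick. Origin: centre of the underside.
- spare: bystander: blue-anodised block with three large dark holes, 60 (x) x 44 (y) x 44 (z) mm, on the tray. Origin: centre of the underside. Leave alone.
- bottle: bystander: amber bottle with a white label and blue cap, 60 mm diameter, 125 mm high, on the tray. Origin: centre of the underside. Leave alone.
- beaker: bystander: glass beaker, 66 mm diameter at the rim, 90 mm high, on the bench. Origin: centre of the underside. Leave alone.
- stand: bystander: retort stand on the bench: dark steel base plate 130 (x) x 80 (y) x 14 mm, steel rod of 12 mm diameter to 414 mm high, a dark clamp head 30 mm wide at 345 mm with a bar that points to +x. Origin: under the rod; the plate reaches 35 mm to -x and 95 mm to +x of it. Leave alone.
Things that resemble listed ones, but are neither listed nor needed, are in the scene too. Several things have the shape of the block; the one meant has the colours described above.

How it is judged:
On the way, in this order (a step that is already met when the one before it is completed fails the run):
1. the silver block is seated flat and fully home in the well, groove on key, with the lid still open (z of block in the frame of well below 0.003 m and horizontal distance between block and well below 0.004 m and angle between block's own z axis and vertical below 0.05 rad and angle between the x axis of block and the x axis of heater, either way round below 0.08 rad and horizontal distance between block_key and well_key below 0.006 m and value of joint lid above 0.6 rad), for 0.2 s.
2. the lid is pressed shut past its catch (value of joint lid below 0.025 rad), for 0.2 s.
At the end, for the whole second after the job is handed in: The silver block rests in the well: underside within 3 mm of the well's floor, within 4 mm of its centre, tilted less than 0.05 rad, square to the heater within 0.08 rad and with its groove at the key (within 6 mm); the lid is shut within 0.025 rad; block and lid are at rest (z of block in the frame of well below 0.003 m and horizontal distance between block and well below 0.004 m and angle between block's own z axis and vertical below 0.05 rad and angle between the x axis of block and the x axis of heater, either way round below 0.08 rad and horizontal distance between block_key and well_key below 0.006 m and value of joint lid below 0.025 rad and linear speed of block below 0.02 m/s and velocity of joint lid between -0.05 and 0.05 rad/s); the robot touches nothing.
It fails at once if the heating block is dropped (falls freely faster than 0.6 m/s) (linear speed of block above 0.6 m/s and contact force between block and the fingers below 0.1 N).
It fails at once if the blue block is shifted by more than 20 mm or tipped by more than 0.25 rad (distance of spare from where it was at the start of the episode above 0.02 m or angle between spare's own z axis and vertical above 0.25 rad).
It fails at once if the amber bottle is shifted by more than 20 mm or tipped by more than 0.25 rad (distance of bottle from where it was at the start of the episode above 0.02 m or angle between bottle's own z axis and vertical above 0.25 rad).
It fails at once if the beaker is shifted by more than 20 mm or tipped by more than 0.25 rad (distance of beaker from where it was at the start of the episode above 0.02 m or angle between beaker's own z axis and vertical above 0.25 rad).
It fails at once if the retort stand is shifted by more than 20 mm or tipped by more than 0.25 rad (distance of stand from where it was at the start of the episode above 0.02 m or angle between stand's own z axis and vertical above 0.25 rad).
It also fails if it takes over 59 s, if anything falls off the work surface, if the arm or the gripper's body presses on something with over 40 N, if the wrist force passes 120 N, or if a joint passes its speed limit or range.

## Working session

There is one attempt and no reset: what is moved stays moved. The work goes in short steps, Python scripts to look and compute and a tool call to move; the robot and the scene stay as the last step left them, time stands still between calls to the robot, and variables do not carry over. Pictures are saved under pics/ and viewed, at most 10 in all, crops included, and the job is handed in when it is done.

Besides the shell and the picture viewer there is one more tool, called after "Call:" by a JSON object that holds its "api" and its "payload", one argument or row to a line. drive_tool: Moves the arm, as the interface text tells. Its arguments: {"type":"object","properties":{"steps":{"type":"array","items":{"type":"array","items":{"type":"number","minimum":-1,"maximum":1}}},"jaw":{"type":"number"},"squeeze":{"type":"number"}},"required":["steps"]}

```bash
mkdir -p pics; ls
python3 - <<'E'
from plant import robot
import cv2,numpy as np,pickle
d={}
for n in("side","top","wrist"):
    c=robot.camera(n);d[n]=c
    cv2.imwrite(f"pics/{n}0.png",c["color"][:,:,::-1]);print(n,c["fx"],c["cx"],c["cy"],np.round(c["R"],3).tolist(),np.round(c["t"],3), np.round(-c["R"].T@c["t"],3))
pickle.dump(d,open("d0.pkl","wb"))
o=robot.observe();print(o["time"],o["eef_pos"],np.round(o["tool_rot"],3).tolist(),o["opening"])
E
```

```text
pics
side 376.85304738298714 253.50409750782472 196.61441472238556 [[0.735, -0.678, -0.008], [-0.448, -0.476, -0.756], [0.509, 0.559, -0.654]] [-0.411  0.334  0.834] [ 0.027 -0.586  0.795]
top 364.97998505694983 257.6350997833848 192.43519823866194 [[0.023, -1.0, 0.006], [-0.99, -0.024, -0.136], [0.136, -0.003, -0.991]] [-0.001  0.555  0.916] [0.425 0.015 0.983]
wrist 299.43531679774736 257.15209637915075 194.3247170018478 [[0.435, 0.9, -0.001], [0.851, -0.411, 0.329], [0.295, -0.144, -0.944]] [-0.524 -0.044  0.38 ] [0.153 0.508 0.373]
0.15 [0.22815861 0.47261203 0.23094312] [[-0.901, 0.435, -0.0], [0.435, 0.901, -0.001], [0.0, -0.001, -1.0]] 0.08537108763130624
```

View pics/side0.png

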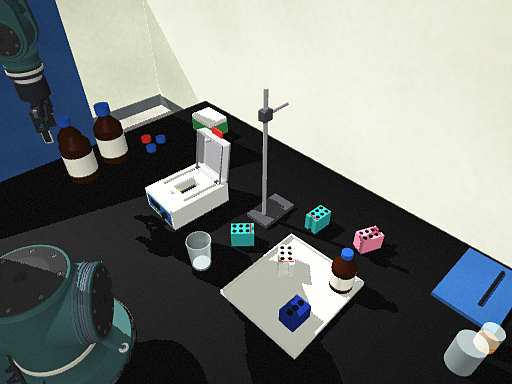

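View pics/top0.png

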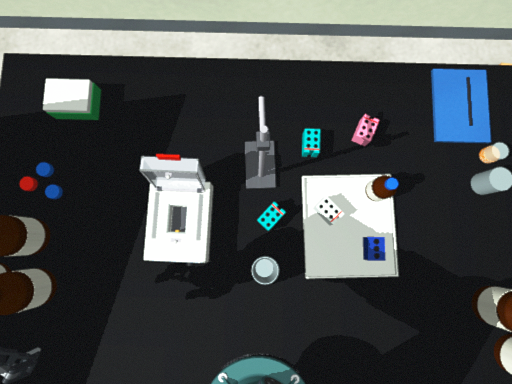

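The silver block is at top (329,209) and side (286,258). Four others could be taken for it: teal blocks at top (271,216) and (311,142), a pink one at (366,129), and the blue spare at (374,248). By the description I choose the bare one on the tray, and I'll check it in a close crop along with the heater.

Run:
```python
import cv2,numpy as np,pickle
d=pickle.load(open("d0.pkl","rb"))
def cr(n,u,v,w,h,k): return cv2.resize(d[n]["color"][v:v+h,u:u+w,::-1],None,fx=k,fy=k,interpolation=cv2.INTER_CUBIC)
a=cr("top",305,189,50,40,8);b=cr("side",262,233,50,40,8)
c=cr("top",135,148,80,56*0+60,5)[:280];e=cr("top",135,208,80,60,5)[:280]
cv2.imwrite("pics/crop1.png",np.vstack([np.hstack([a,b]),np.hstack([c,e])]))
```

```text
(no output)
```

View pics/crop1.png

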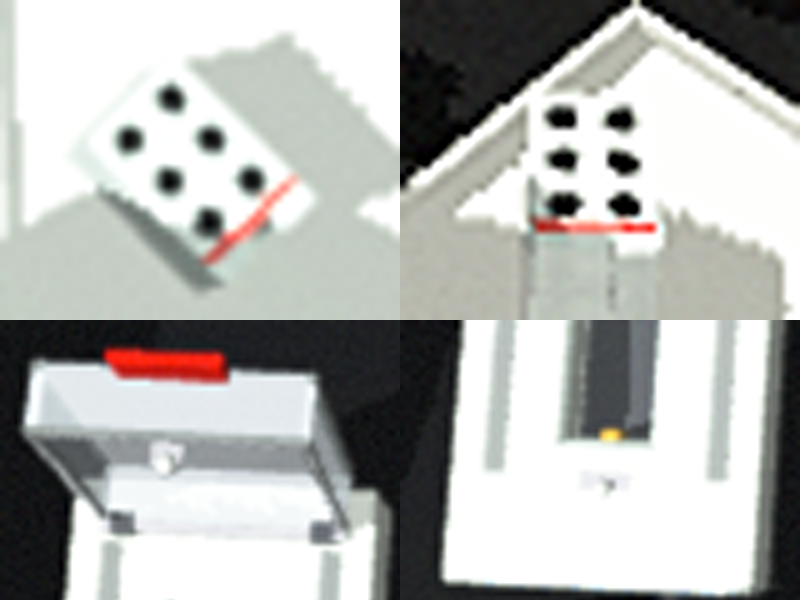

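The crop confirms it: a bare block with six holes and a red stripe on its lower-right end in the top view. The heater's brass key is at about top (177,231), and the red tab is at (168,157). Next I triangulate the holes, the stripe, the key and the tab.

```bash
cat > h.py <<'E'
import numpy as np,cv2
def ray(c,p):
    v=np.array([(p[0]-c["cx"])/c["fx"],(p[1]-c["cy"])/c["fy"],1.]);return -c["R"].T@c["t"],c["R"].T@v
def onz(c,p,z):
    o,v=ray(c,p);return o+v*(z-o[2])/v[2]
def tri(L):
    A=0;b=0
    for c,p in L:
        o,v=ray(c,p);v=v/np.linalg.norm(v);M=np.eye(3)-np.outer(v,v);A=A+M;b=b+M@o
    X=np.linalg.solve(A,b)
    return X,[np.round(proj(c,X)-p,1).tolist() for c,p in L]
def proj(c,X):
    x=c["R"]@X+c["t"];return np.array([c["fx"]*x[0]/x[2]+c["cx"],c["fy"]*x[1]/x[2]+c["cy"]])
def blobs(c,f,box,amin=4):
    u,v,w,h=box;im=c["color"][v:v+h,u:u+w].astype(int);k=4
    im=cv2.resize(im.astype(np.uint8),None,fx=k,fy=k,interpolation=cv2.INTER_CUBIC).astype(int)
    m=f(im[...,0],im[...,1],im[...,2]).astype(np.uint8)
    n,l,s,ce=cv2.connectedComponentsWithStats(m)
    return [((ce[i]+.5)/k-.5+[u,v],s[i,4]/k**2) for i in range(1,n) if s[i,4]/k**2>=amin]
E
python3 - <<'E'
import pickle;from h import *
np.set_printoptions(precision=4,suppress=True)
d=pickle.load(open("d0.pkl","rb"));T,S=d["top"],d["side"]
dark=lambda r,g,b:(r<100)&(g<100)&(b<100)
red=lambda r,g,b:(r>150)&(g<120)&(b<120)
th=blobs(T,dark,(312,195,30,26),3);sh=blobs(S,dark,(278,244,16,18),3)
print(len(th),len(sh),[s for _,s in th],[s for _,s in sh])
P={}
tc=[p for p,_ in th];sc=[p for p,_ in sh]
# match by the ray distance on z plane
for p in tc:
    X=onz(T,p,.054); q=min(sc,key=lambda s:np.linalg.norm(proj(S,X)-s)); print(p,q,*tri([(T,p),(S,q)]))
print("centre z plane",np.mean([onz(T,p,.054) for p in tc],0),np.mean([onz(S,p,.054) for p in sc],0))
tr=blobs(T,red,(325,205,25,20),2);sr=blobs(S,red,(275,255,25,12),2);print(tr,sr)
if tr and sr: print("stripe",tri([(T,tr[0][0]),(S,sr[0][0])]))
tt=blobs(T,red,(150,148,40,16));st=blobs(S,red,(200,120,30,20));print("tab",tt,st,tri([(T,tt[0][0]),(S,st[0][0])]))
yel=lambda r,g,b:(r>150)&(b<120)&(g>90)
print("key",[(p,a,onz(T,p,.071)) for p,a in blobs(T,yel,(165,220,25,20),1)])
m=lambda r,g,b:(r>190)&(g>190)&(b>190)
E
```

```text
6 6 [np.float64(5.1875), np.float64(5.125), np.float64(5.1875), np.float64(5.1875), np.float64(5.1875), np.float64(7.0)] [np.float64(7.4375), np.float64(6.5), np.float64(6.3125), np.float64(7.4375), np.float64(9.0625), np.float64(7.875)]
[325.9955 200.8298] [289.0697 247.4663] [ 0.5355 -0.1635  0.0521] [[0.0, -0.0], [-0.0, 0.0]]
[320.7652 206.    ] [281.7763 247.2532] [ 0.5219 -0.1501  0.0523] [[0.0, -0.1], [-0.1, 0.0]]
[330.9744 205.9352] [289.3687 252.8645] [ 0.5227 -0.1764  0.0518] [[0.0, -0.0], [-0.1, 0.0]]
[325.7334 211.113 ] [281.9369 252.4963] [ 0.5091 -0.1629  0.0525] [[0.1, -0.1], [-0.1, 0.0]]
[335.9684 211.0286] [289.6329 258.2123] [ 0.51   -0.1891  0.0522] [[0.1, -0.1], [-0.1, 0.0]]
[330.6942 216.471 ] [281.9457 258.1095] [ 0.4958 -0.1756  0.0523] [[0.1, -0.1], [-0.1, 0.0]]
centre z plane [ 0.5155 -0.1691  0.054 ] [ 0.5149 -0.1707  0.054 ]
[(array([332.2104, 219.4634]), np.float64(5.125))] [(array([280.3666, 260.7683]), np.float64(5.5625)), (array([291.2111, 261.0184]), np.float64(3.8125))]
stripe (array([ 0.4877, -0.1791,  0.052 ]), [[-0.1, 0.1], [0.2, -0.0]])
tab [(array([167.9664, 156.6095]), np.float64(123.9375))] [(array([216.8448, 131.8944]), np.float64(76.6875))] (array([0.6062, 0.2097, 0.2056]), [[0.1, -0.2], [-0.1, 0.0]])
key [(array([176.7478, 230.2974]), np.float64(7.25), array([0.4507, 0.2113, 0.071 ]))]
```

Holes triangulate to z≈0.052 (0.054 expected), block +x axis at about 45°, centre near (0.515,-0.170). The tab and key imply a lid angle of about 1.72 rad, which fits the given range. I move over the block for a closer look.

Call:
{"api": "drive_tool", "payload": {
  "steps": [
    [0.048,-0.107,-0.013,0,0,0.59],
    [0.048,-0.107,-0.013,0,0,0.59],
    [0.048,-0.107,-0.013,0,0,0.59],
    [0.048,-0.107,-0.013,0,0,0.59],
    [0.048,-0.107,-0.013,0,0,0.59],
    [0.048,-0.107,-0.013,0,0,0.59],
    [0.048,-0.107,-0.013,0,0,0.59],
    [0.048,-0.107,-0.013,0,0,0.59],
    [0.048,-0.107,-0.013,0,0,0.59],
    [0.048,-0.107,-0.013,0,0,0.59],
    [0.048,-0.107,-0.013,0,0,0.59],
    [0.048,-0.107,-0.013,0,0,0.59],
    [0.048,-0.107,-0.013,0,0,0.59],
    [0.048,-0.107,-0.013,0,0,0.59],
    [0.048,-0.107,-0.013,0,0,0.59],
    [0.048,-0.107,-0.013,0,0,0.59],
    [0.048,-0.107,-0.013,0,0,0.59],
    [0.048,-0.107,-0.013,0,0,0.59],
    [0.048,-0.107,-0.013,0,0,0.59],
    [0.048,-0.107,-0.013,0,0,0.59]
  ],
  "jaw": 1,
  "squeeze": 50
}}

```text
time: 1.82
eef_pos: [0.5165, -0.171, 0.1529]
tool_rot: [[-0.705, -0.709, -0.0], [-0.709, 0.705, 0.0], [0.0, 0.0, -1.0]]
ft_force: [0.5, 0.8, 0.2]
opening: 0.0853
grasp_force: 0.0
```

Call:
{"api": "drive_tool", "payload": {
  "steps": [
    [0,0,0,0,0,0],
    [0,0,0,0,0,0],
    [0,0,0,0,0,0]
  ]
}}

```text
time: 2.07
eef_pos: [0.5159, -0.1689, 0.153]
tool_rot: [[-0.707, -0.707, -0.001], [-0.707, 0.707, 0.001], [0.0, 0.001, -1.0]]
ft_force: [-0.6, 0.2, 0.4]
opening: 0.0849
grasp_force: 0.0
```

Run:
```python
from plant import robot
import cv2,pickle;from h import *
c=robot.camera("wrist");o=robot.observe()
pickle.dump((c,o),open("w1.pkl","wb"));cv2.imwrite("pics/w1.png",c["color"][:,:,::-1])
print(o["time"],o["eef_pos"],np.round(o["tool_rot"],3).tolist(),o["ft_force"])
```

```text
2.1167 [ 0.51582438 -0.16851964  0.1532411 ] [[-0.707, -0.707, -0.001], [-0.707, 0.707, 0.0], [0.0, 0.001, -1.0]] [-0.18566425  0.99088842 -0.55775458]
```

View pics/w1.png

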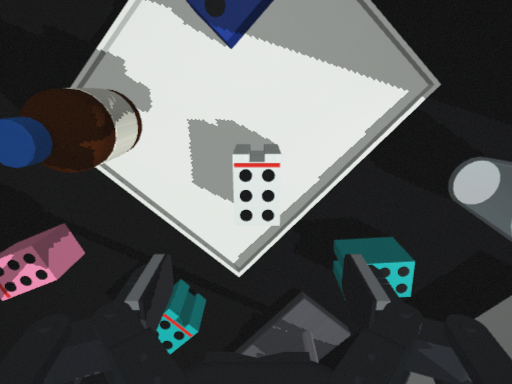

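The wrist view shows the bare block upright, its groove end up at (257,155) with the stripe at row 165 and the six holes below. Next I measure the end edges against the holes.

Run:
```python
import pickle;from h import *
np.set_printoptions(precision=4,suppress=True,linewidth=220)
c,o=pickle.load(open("w1.pkl","rb"));d=pickle.load(open("d0.pkl","rb"));T,S=d["top"],d["side"]
dark=lambda r,g,b:(r<100)&(g<100)&(b<100)
wh=[p for p,a in blobs(c,dark,(236,168,42,54),4)]
th=[p for p,_ in blobs(T,dark,(312,195,30,26),3)];sh=[p for p,_ in blobs(S,dark,(278,244,16,18),3)]
X=[]
for p in wh:
    q=onz(c,p,.054);f=lambda C,L:min(L,key=lambda s:np.linalg.norm(proj(C,q)-s))
    x,r=tri([(c,p),(T,f(T,th)),(S,f(S,sh))]);X.append(x);print(p,q,x,r)
print("mean",np.mean(X,0))
g=c["color"].astype(int).mean(2)
print("cols240-276@row190",g[190,226:290].astype(int)); 
for u in (238,247,257,268,276): print(u,g[138:172,u].astype(int), g[214:232,u].astype(int))
W=np.array([onz(c,p,.054) for p in wh]);print(W.mean(0))
a=np.pi/4;ex=np.array([np.cos(a),np.sin(a),0])
for v in (150,155,158,160,162,224,226): print(v,(onz(c,(257,v),.054)-W.mean(0))@ex)
for u in (232,234,278,280): print(u,(onz(c,(u,190),.054)-W.mean(0))@[-np.sin(a),np.cos(a),0])
```

```text
[267.9116 175.0133] [ 0.498  -0.1767  0.054 ] [ 0.4968 -0.1757  0.0517] [[1.7, -0.9], [0.1, -0.5], [0.2, 0.0]]
[245.1112 175.0889] [ 0.5115 -0.1901  0.054 ] [ 0.5107 -0.1893  0.0519] [[1.4, -0.7], [0.1, -0.4], [0.2, -0.0]]
[245.4523 195.3954] [ 0.5242 -0.1774  0.054 ] [ 0.5235 -0.1765  0.0516] [[1.4, -0.8], [0.1, -0.3], [0.2, -0.1]]
[267.6897 195.4027] [ 0.5108 -0.164   0.054 ] [ 0.5099 -0.163   0.0521] [[1.4, -0.7], [0.1, -0.4], [0.1, -0.0]]
[245.7285 214.8941] [ 0.537  -0.1646  0.054 ] [ 0.5362 -0.1637  0.052 ] [[1.4, -0.7], [0.1, -0.3], [0.2, -0.1]]
[267.3927 214.8511] [ 0.5236 -0.1513  0.054 ] [ 0.5227 -0.1502  0.052 ] [[1.4, -0.7], [0.1, -0.4], [0.2, -0.0]]
mean [ 0.5167 -0.1698  0.0519]
cols240-276@row190 [144 144 144 144 144 144 144 184 227 227 227 227 227 227 225 221 193 108  60  28  26  48 119 190 222 227 227 227 228 228 227 227 227 227 227 228 227 226 196 119 103  26  26  51 121 191 222 227 228 228 228 228 228 229
 229 230 230 230 231 230 231 231 231 230]
238 [146 144 146 146 145 141 115 109 107 108 107 107 108 107 108 124 189 229 229 230 230 229 229 229 222 123 102 101 125
[... 563 characters left out ...]
8 107 107 108 109 108 108 107 134 214 230 230 230 231 231 230 231 223 125 103 102 125 187 221  74  28  27] [ 26  27  26  28  26  29  66 156 226 226 226 226 230 227 205 144 146 145]
276 [230 230 230 230 230 223 138 108 108 109 110 108 109 109 108 135 216 232 232 232 232 232 232 232 224 125 102 103 125 189 231 230 231 230] [227 226 226 227 227 226 227 227 227 226 224 203 145 145 144 144 142 135]
[ 0.5175 -0.1707  0.054 ]
150 -0.03904195459800957
155 -0.03493573957842253
158 -0.032450121049338455
160 -0.0307838198795243
162 -0.029110083378149517
224 0.026755374690051285
226 0.028696039708618948
232 -0.020826601943589644
234 -0.019129191408004606
278 0.018211761826333123
280 0.019908983408448065
```

Call:
{"api": "drive_tool", "payload": {
  "steps": [
    [-0.001,-0.002,-0.066,0,0,0],
    [-0.001,-0.002,-0.066,0,0,0],
    [-0.001,-0.002,-0.066,0,0,0],
    [-0.001,-0.002,-0.066,0,0,0],
    [-0.001,-0.002,-0.066,0,0,0],
    [-0.001,-0.002,-0.06,0,0,0],
    [0,0,0,0,0,0],
    [0,0,0,0,0,0],
    [0,0,0,0,0,0]
  ]
}}

```text
time: 2.87
eef_pos: [0.5149, -0.1725, 0.0375]
tool_rot: [[-0.706, -0.708, 0.001], [-0.708, 0.706, -0.001], [-0.0, -0.001, -1.0]]
ft_force: [-0.5, -0.5, -0.2]
opening: 0.0849
grasp_force: 0.0
```

Call:
{"api": "drive_tool", "payload": {
  "steps": [
    [-0.003,0,-0.008,0,0,0],
    [0,0,0,0,0,0],
    [0,0,0,0,0,0],
    [0,0,0,0,0,0],
    [0,0,0,0,0,0],
    [0,0,0,0,0,0],
    [0,0,0,0,0,0],
    [0,0,0,0,0,0],
    [0,0,0,0,0,0],
    [0,0,0,0,0,0],
    [0,0,0,0,0,0],
    [0,0,0,0,0,0]
  ],
  "jaw": 0,
  "squeeze": 60
}}

```text
time: 3.87
eef_pos: [0.5138, -0.173, 0.0345]
tool_rot: [[-0.707, -0.707, 0.001], [-0.707, 0.707, -0.0], [-0.0, -0.001, -1.0]]
ft_force: [-1.6, 1.1, 8.2]
opening: 0.0386
grasp_force: 61.0
```

Call:
{"api": "drive_tool", "payload": {
  "steps": [
    [0,0,0.03,0,0,0],
    [0,0,0.06,0,0,0],
    [0,0,0.06,0,0,0],
    [0,0,0.06,0,0,0],
    [0,0,0.06,0,0,0],
    [0,0,0.06,0,0,0],
    [0,0,0.06,0,0,0],
    [0,0,0.03,0,0,0],
    [0,0,0,0,0,0],
    [0,0,0,0,0,0],
    [0,0,0,0,0,0]
  ]
}}

```text
time: 4.78
eef_pos: [0.5131, -0.1726, 0.1589]
tool_rot: [[-0.707, -0.707, -0.001], [-0.707, 0.707, 0.001], [0.0, 0.001, -1.0]]
ft_force: [-0.1, -0.4, -2.5]
opening: 0.0388
grasp_force: 61.2
```

Run:
```python
from plant import robot
import cv2,pickle;from h import *
np.set_printoptions(precision=4,suppress=True,linewidth=220)
c=robot.camera("wrist");o=robot.observe();t=robot.camera("top")
pickle.dump((c,o,t),open("w2.pkl","wb"));cv2.imwrite("pics/w2.png",np.vstack([c["color"][:,:,::-1][100:384],t["color"][130:300,:,::-1]]))
print(o["time"],o["eef_pos"],np.round(o["tool_rot"],3).tolist(),o["ft_force"],o["opening"],o["grasp_force"])
d=pickle.load(open("d0.pkl","rb"));T=d["top"]
for p in [(258,150),(258,165),(258,172),(247,187),(274,187),(247,142),(274,142)]: print(p,onz(T,p,.014))
print("beaker",onz(T,(265,270),.045))
```

```text
4.8333 [ 0.5131 -0.1725  0.1588] [[-0.707, -0.707, -0.002], [-0.707, 0.707, 0.001], [0.001, 0.002, -1.0]] [ 0.1543  0.4382 -2.4745] 0.03867358140288545 61.23722434043884
(258, 150) [0.6749 0.0142 0.014 ]
(258, 165) [0.6332 0.0132 0.014 ]
(258, 172) [0.6139 0.0128 0.014 ]
(247, 187) [0.5723 0.0414 0.014 ]
(274, 187) [ 0.574  -0.0311  0.014 ]
(247, 142) [0.6965 0.0447 0.014 ]
(274, 142) [ 0.6984 -0.029   0.014 ]
beaker [ 0.3571 -0.0106  0.045 ]
```

View pics/w2.png

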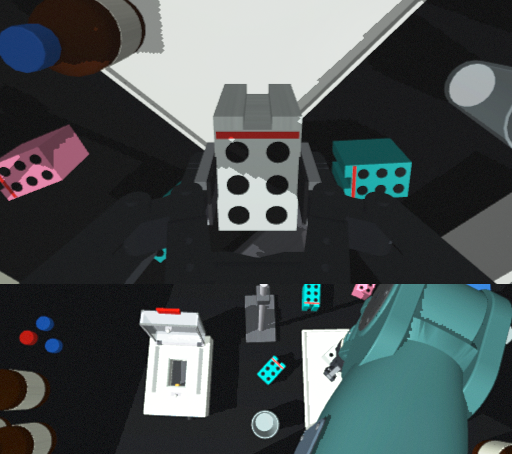

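The block is held squarely, with its groove end up at image (257,205). The stand's rod is at x≈0.61, clear of my path. I carry the block to just beside the heater, turning −45°.

Call:
{"api": "drive_tool", "payload": {
  "steps": [
    [-0.007,0.061,0,0,0,-0.5],
    [-0.007,0.061,0,0,0,-0.5],
    [-0.007,0.061,0,0,0,-0.5],
    [-0.007,0.061,0,0,0,-0.5],
    [-0.007,0.061,0,0,0,-0.5],
    [-0.007,0.061,0,0,0,-0.5],
    [-0.007,0.061,0,0,0,-0.5],
    [-0.007,0.061,0,0,0,-0.5],
    [-0.007,0.061,0,0,0,-0.5],
    [-0.007,0.061,0,0,0,-0.5],
    [-0.007,0.061,0,0,0,-0.5],
    [-0.007,0.061,0,0,0,-0.5],
    [-0.007,0.061,0,0,0,-0.5],
    [-0.007,0.061,0,0,0,-0.5],
    [-0.007,0.061,0,0,0,-0.5],
    [0,0,0,0,0,0],
    [0,0,0,0,0,0],
    [0,0,0,0,0,0]
  ]
}}

```text
time: 6.38
eef_pos: [0.4819, 0.1015, 0.1595]
tool_rot: [[-1.0, -0.002, -0.001], [-0.002, 1.0, -0.0], [0.001, -0.0, -1.0]]
ft_force: [-0.5, 0.1, -2.7]
opening: 0.0385
grasp_force: 61.3
```

Run:
```python
from plant import robot
import cv2,pickle;from h import *
np.set_printoptions(precision=4,suppress=True,linewidth=220)
c=robot.camera("wrist");o=robot.observe();s=robot.camera("side")
pickle.dump((c,o,s),open("w3.pkl","wb"));cv2.imwrite("pics/w3.png",c["color"][:,:,::-1])
print(o["time"],o["eef_pos"],np.round(o["tool_rot"],3).tolist(),o["ft_force"],o["opening"],o["grasp_force"])
```

```text
6.4333 [0.482  0.1012 0.1595] [[-1.0, -0.001, -0.001], [-0.001, 1.0, -0.0], [0.001, -0.0, -1.0]] [ 0.0305  0.6747 -2.5571] 0.03881152892909907 61.274174451828
```

View pics/w3.png

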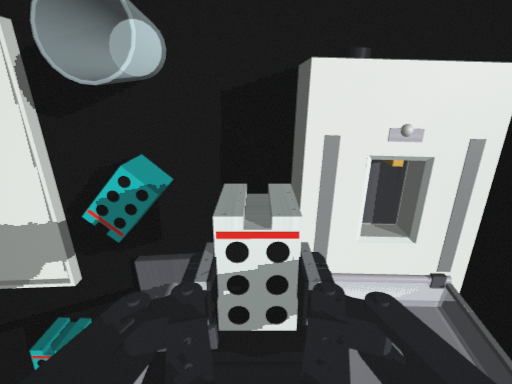

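The well is clear on the right: mouth corners near (371,157), (432,157), (422,241) and (360,240), and the brass key at (398,162). The held block is at (257,260). Next I measure both relative to the tool.

```bash
python3 - <<'E'
import pickle;from h import *
np.set_printoptions(precision=4,suppress=True,linewidth=250)
c,o,s=pickle.load(open("w3.pkl","rb"))
g=c["color"].astype(int).mean(2).astype(int)
for u in(385,420): print("col",u,g[52:72,u],"|146",g[146:172,u],"|222",g[222:250,u])
for v in(180,220): print("row",v,"|310",g[v,292:345],"|355",g[v,355:380],"|410",g[v,408:440])
print("row280?",g[185:245,257])
dark=lambda r,g,b:(r<70)&(g<70)&(b<70)
h=[(p,a) for p,a in blobs(c,dark,(220,240,75,85),20)];print(h)
red=lambda r,g,b:(r>150)&(g<90)&(b<90)
print("stripe",blobs(c,red,(205,225,105,20),10))
yel=lambda r,g,b:(r>140)&(b<110)&(g>90)
print("key",[(p,a,onz(c,p,.071)) for p,a in blobs(c,yel,(370,150,60,30),3)])
def ang(A,B): return np.degrees(np.arctan2(*(B-A)[[1,0]]))
W=np.array([onz(c,p,.1783) for p,_ in h]);print(W,W.mean(0),o["eef_pos"])
E
python3 - <<'E'
import cv2;im=cv2.imread("pics/w3.png");cv2.imwrite("pics/w3c.png",cv2.resize(im[120:280,340:500],None,fx=3.7,fy=3.7,interpolation=cv2.INTER_CUBIC))
E
```

```text
col 385 [ 28  27  27  25  27  27  65 161 230 230 230 230 230 230 230 231 230 230 230 230] |146 [229 229 229 229 228 229 230 229 229 222 157 157 157 146  61  61  58  56  55  54  55  57  55  56  57  57] |222 [ 56  76 124 108 107 108 107 114 140 140 140 140 139 139 161 223 220 223 222 221 221 226 228 228 228 228 227 227]
col 420 [ 24  27  25  23  23  26  29  74 171 232 232 232 231 232 232 232 231 232 231 231] |146 [228 229 228 228 228 228 228 228 228 226 211 157 155 152 133  90  88  88  89  90  89  88  88  88  89  88] |222 [180 193 207 219 228 228 228 227 227 227 227 227 228 228 227 228 227 227 227 227 227 227 228 227 227 227 227 227]
row 180 |310 [ 90  89  90  91  91  89  90  90  89 105 178 229 229 229 229 229 229 229 229 229 229 229 229 229 229 229 229 217 158 136 137 135 136 136 136 136 136 136 135 137 136 136 138 184 228 229 228 228 229 229 228 228 228] |355 [228 228 229 228 229 228 229 228 228 230 235 237 231 183  86  83  85  85  86  88  88  86  79  55  56] |410 [ 88  90  88  89  88  89  88  88  89  89  88  89  89 102 122 127 129 130 129 128 128 167 219 227 228 227 227 228 228 228 
[... 678 characters left out ...]
 100 100 100 100 102 152 227 227 227 227 227 226]
[(array([236.6427, 251.742 ]), np.float64(354.0)), (array([277.5265, 251.8056]), np.float64(356.375)), (array([237.5149, 284.5514]), np.float64(338.625)), (array([276.7256, 284.5465]), np.float64(335.625)), (array([238.334 , 314.7078]), np.float64(300.625)), (array([275.9372, 314.535 ]), np.float64(295.6875))]
stripe [(array([256.7035, 234.6736]), np.float64(522.0))]
key [(array([397.6642, 162.8151]), np.float64(62.5625), array([0.4522, 0.2105, 0.071 ]))]
[[0.4698 0.0904 0.1783]
 [0.4698 0.1096 0.1783]
 [0.488  0.0905 0.1783]
 [0.4879 0.1096 0.1783]
 [0.5061 0.0905 0.1783]
 [0.5059 0.1096 0.1783]] [0.4879 0.1    0.1783] [0.482  0.1012 0.1595]
```

View pics/w3c.png

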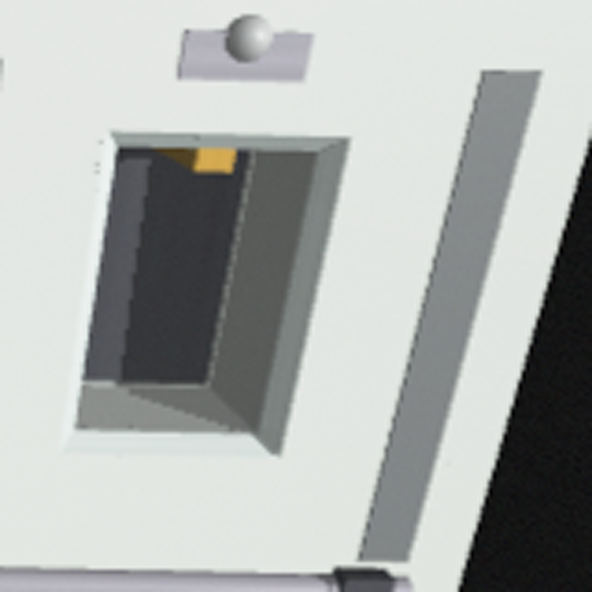

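Run:
```python
import pickle;from h import *
np.set_printoptions(precision=4,suppress=True,linewidth=250)
c,o,s=pickle.load(open("w3.pkl","rb"));T=pickle.load(open("d0.pkl","rb"))["top"]
f=lambda x,y:(340+(x+.5)/3.7-.5,120+(y+.5)/3.7-.5)
Q=np.array([onz(c,f(*p),.075) for p in[(110,132),(351,138),(280,455),(65,450)]])
print(Q,Q.mean(0));print([np.linalg.norm(Q[i]-Q[(i+1)%4]) for i in range(4)])
e=Q[2]+Q[3]-Q[0]-Q[1];print("yaw deg",np.degrees(np.arctan2(e[1],e[0])))
# subpixel long edges
L=[onz(c,p,.075) for p in((368.1,180),(362.1,220))];R=[onz(c,p,.075) for p in((429.4,180),(420.4,220))]
for E in(L,R): print(E[0][:2],E[1][:2],np.degrees(np.arctan2(*(E[1]-E[0])[[1,0]])))
print("front edge",onz(c,(385,58.6),.075),onz(c,(420,59.7),.075),"left slot",onz(c,(319.6,180),.075),onz(c,(316.2,220),.075))
print("ball",onz(c,(340+249/3.7,120+58/3.7),.075))
print("block groove bottom edge",onz(c,(257,229),.1783))
# inner well edges at z .071 : near wall rows/cols
for n,p in(("top inner",(118,150)),("inner TR",(320,152)),("inner BR",(253,433)),("inner BL",(77,430))): print(n,onz(c,f(*p),.071))
# key in top + wrist triangulated, well-mouth dark region in the top view
print("key tri",tri([(c,(397.66,162.8)),(T,(176.75,230.3))]))
g=T["color"].astype(int).mean(2).astype(int)
print("top row 215",g[215,160:195]," col177",g[195:245,177])
```

```text
[[0.4454 0.1859 0.075 ]
 [0.4466 0.2361 0.075 ]
 [0.5204 0.2342 0.075 ]
 [0.5192 0.1848 0.075 ]] [0.4829 0.2103 0.075 ]
[np.float64(0.05017910439500265), np.float64(0.07380762066838663), np.float64(0.049461932211977706), np.float64(0.07378593827683078)]
yaw deg -1.1739029234068517
[0.4651 0.1874] [0.4995 0.1867] -1.2225875860115811
[0.465  0.2357] [0.4994 0.2348] -1.5044711242535298
front edge [0.3776 0.1884 0.075 ] [0.3782 0.2127 0.075 ] left slot [0.4652 0.1492 0.075 ] [0.4996 0.1488 0.075 ]
ball [0.4305 0.2125 0.075 ]
block groove bottom edge [0.4581 0.0999 0.1783]
top inner [0.4501 0.1896 0.071 ]
inner TR [0.4505 0.2325 0.071 ]
inner BR [0.5168 0.2294 0.071 ]
inner BL [0.5161 0.1885 0.071 ]
key tri (array([0.4513, 0.2106, 0.072 ]), [[0.8, -0.8], [0.2, -0.3]])
top row 215 [254 254 254 254 254 255 255 237 181 139 118 131 106  81  71  71  71  72  69  72  80 109 117 114 112 119 202 255 255 254 254 254 254 254 254]  col177 [254 254 254 254 254 254 254 254 254 254 214 142  77  71  72  73  72  72  70  71  72  72  72  72  70  70  73  72  71  71  71  70  75  70  99 178 201 220 245 255 255 254 255 248 235 172 174 243 255 255]
```

The well mouth measures 74 × 50 mm at z=0.075 (75 × 51 expected), yaw −1.2°, centre ≈ (0.483,0.211). Compared with the block in the grip, the TCP needs to go to ≈ (0.481,0.2113). I move over the well and down to just above the mouth.

Call:
{"api": "drive_tool", "payload": {
  "steps": [
    [-0.001,0.092,0,0,0,-0.1],
    [-0.001,0.092,0,0,0,-0.1],
    [-0.001,0.092,0,0,0,0],
    [0,0.091,0,0,0,0],
    [0,0,-0.05,0,0,0],
    [0,0,-0.05,0,0,0],
    [0,0,-0.05,0,0,0],
    [0,0,0,0,0,0],
    [0,0,0,0,0,0],
    [0,0,0,0,0,0],
    [0,0,0,0,0,0]
  ]
}}

```text
time: 7.4
eef_pos: [0.4818, 0.2116, 0.1158]
tool_rot: [[-1.0, 0.021, 0.001], [0.021, 1.0, 0.0], [-0.001, 0.0, -1.0]]
ft_force: [1.0, 0.2, -1.7]
opening: 0.0387
grasp_force: 61.5
```

Call:
{"api": "drive_tool", "payload": {
  "steps": [
    [-0.003,-0.001,-0.02,0,0,0],
    [0,0,-0.015,0,0,0],
    [0,0,-0.01,0,0,0],
    [0,0,-0.01,0,0,0],
    [0,0,-0.005,0,0,0],
    [0,0,0,0,0,0]
  ]
}}

```text
time: 7.9
eef_pos: [0.4801, 0.2114, 0.0965]
tool_rot: [[-1.0, 0.02, -0.001], [0.02, 1.0, -0.0], [0.001, -0.0, -1.0]]
ft_force: [0.2, -0.4, -2.4]
opening: 0.0392
grasp_force: 61.6
```

The underside is already 9 mm into the mouth, past the top of the key, with no contact force. I continue slowly.

Call:
{"api": "drive_tool", "payload": {
  "steps": [
    [0,0,-0.01,0,0,0],
    [0,0,-0.01,0,0,0],
    [0,0,-0.01,0,0,0],
    [0,0,-0.01,0,0,0],
    [0,0,0,0,0,0]
  ]
}}

```text
time: 8.32
eef_pos: [0.48, 0.2114, 0.0842]
tool_rot: [[-1.0, 0.02, -0.001], [0.02, 1.0, -0.0], [0.001, -0.0, -1.0]]
ft_force: [0.3, -0.2, -2.0]
opening: 0.0388
grasp_force: 61.6
```

Call:
{"api": "drive_tool", "payload": {
  "steps": [
    [0,0,-0.008,0,0,0],
    [0,0,-0.008,0,0,0],
    [0,0,0,0,0,0]
  ]
}}

```text
time: 8.57
eef_pos: [0.4801, 0.2114, 0.0796]
tool_rot: [[-1.0, 0.02, -0.001], [0.02, 1.0, -0.0], [0.001, -0.0, -1.0]]
ft_force: [-1.2, -0.9, -2.1]
opening: 0.0388
grasp_force: 61.6
```

Call:
{"api": "drive_tool", "payload": {
  "steps": [
    [0,0,-0.007,0,0,0],
    [0,0,-0.003,0,0,0],
    [0,0,0,0,0,0]
  ]
}}

```text
time: 8.82
eef_pos: [0.4802, 0.2115, 0.0769]
tool_rot: [[-1.0, 0.02, -0.0], [0.02, 1.0, -0.0], [0.0, -0.0, -1.0]]
ft_force: [0.4, 0.2, -2.4]
opening: 0.039
grasp_force: 61.6
```

Call:
{"api": "drive_tool", "payload": {
  "steps": [
    [0,0,-0.003,0,0,0],
    [0,0,-0.003,0,0,0],
    [0,0,0,0,0,0]
  ]
}}

```text
time: 9.07
eef_pos: [0.4803, 0.2115, 0.0755]
tool_rot: [[-1.0, 0.02, 0.0], [0.02, 1.0, 0.0], [-0.0, 0.0, -1.0]]
ft_force: [-2.3, -0.3, 3.0]
opening: 0.0387
grasp_force: 62.2
```

Contact is at exactly the predicted height (0.0755), with the load off the wrist. I release, rise and look.

Call:
{"api": "drive_tool", "payload": {
  "steps": [
    [0,0,0,0,0,0],
    [0,0,0,0,0,0],
    [0,0,0,0,0,0],
    [0,0,0,0,0,0],
    [0,0,0,0,0,0],
    [0,0,0,0,0,0]
  ],
  "jaw": 0.8
}}

```text
time: 9.57
eef_pos: [0.4803, 0.2115, 0.0753]
tool_rot: [[-1.0, 0.02, 0.0], [0.02, 1.0, -0.0], [-0.0, -0.0, -1.0]]
ft_force: [-0.0, 0.1, 0.4]
opening: 0.0684
grasp_force: 0.0
```

Call:
{"api": "drive_tool", "payload": {
  "steps": [
    [0,0,0.05,0,0,0],
    [0,0,0.08,0,0,0],
    [0,0,0.08,0,0,0],
    [0,0,0.05,0,0,0],
    [0,0,0,0,0,0],
    [0,0,0,0,0,0]
  ]
}}

```text
time: 10.07
eef_pos: [0.4806, 0.2116, 0.1536]
tool_rot: [[-1.0, 0.02, 0.001], [0.02, 1.0, 0.0], [-0.001, 0.0, -1.0]]
ft_force: [-0.6, 0.1, -0.8]
opening: 0.0685
grasp_force: 0.0
```

Run:
```python
from plant import robot
import cv2,pickle;from h import *
np.set_printoptions(precision=4,suppress=True,linewidth=220)
c=robot.camera("wrist");o=robot.observe();s=robot.camera("side");t=robot.camera("top")
pickle.dump((c,o,s,t),open("w4.pkl","wb"))
z=cv2.resize(s["color"][95:235,135:247],None,fx=2.7,fy=2.7,interpolation=cv2.INTER_CUBIC)[:378]
w=c["color"].copy();w=w[:378];cv2.imwrite("pics/w4.png",np.hstack([w[:,100:470],z])[:,:,::-1])
print(o["time"],o["eef_pos"],o["opening"])
dark=lambda r,g,b:(r<70)&(g<70)&(b<70)
h=blobs(c,dark,(200,170,115,150),20);W=np.array([onz(c,p,.095) for p,_ in h]);print(W,[a for _,a in h])
```

```text
10.1167 [0.4801 0.2114 0.1528] 0.06813558675420255
[[0.4678 0.2008 0.095 ]
 [0.4682 0.2198 0.095 ]
 [0.4862 0.2194 0.095 ]
 [0.4858 0.2004 0.095 ]
 [0.5038 0.2001 0.095 ]
 [0.5042 0.2191 0.095 ]] [np.float64(148.0625), np.float64(148.4375), np.float64(135.4375), np.float64(136.375), np.float64(124.8125), np.float64(126.875)]
```

View pics/w4.png

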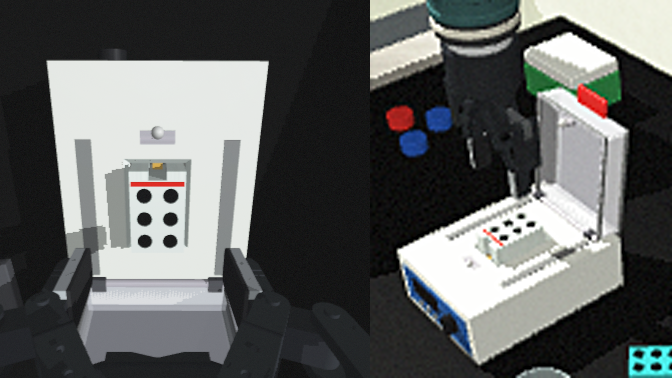

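The picture shows the block in the well, its groove over the brass key at (158,170) and the stripe next to it. Hole spacing at z=0.095 comes out as 18.0 × 19.0 mm, which is right. I check the top height from two views, then close the jaws and rise to go behind the lid.

Run:
```python
import pickle;from h import *
np.set_printoptions(precision=4,suppress=True,linewidth=220)
c,o,s,t=pickle.load(open("w4.pkl","rb"))
dark=lambda r,g,b:(r<70)&(g<70)&(b<70)
h=[p for p,_ in blobs(c,dark,(200,170,115,150),20)]
S=[p for p,_ in blobs(s,lambda r,g,b:(r<110)&(g<110)&(b<110),(174,170,28,20),2)];print(len(S))
for p in h:
    X=onz(c,p,.095);q=min(S,key=lambda a:np.linalg.norm(proj(s,X)-a));print(q,*tri([(c,p),(s,q)]))
red=lambda r,g,b:(r>150)&(g<120)&(b<120)
st=blobs(s,red,(200,120,30,20));tt=blobs(t,red,(150,148,40,16));print(st,tt)
```

```text
7
[184.0691 182.6447] [0.4666 0.201  0.0943] [[0.4, -1.8], [0.4, -0.3]]
[180.7055 179.5996] [0.4673 0.2201 0.0943] [[0.3, -1.4], [0.3, -0.2]]
[185.6667 177.1806] [0.4852 0.2196 0.0945] [[0.2, -1.6], [0.3, -0.2]]
[189.1096 179.9212] [0.4844 0.2006 0.0952] [[0.2, -1.6], [0.3, -0.2]]
[194.0878 177.6723] [0.5025 0.2002 0.0946] [[0.2, -1.8], [0.3, -0.3]]
[190.5165 174.6722] [0.5028 0.2192 0.0951] [[0.1, -1.6], [0.3, -0.3]]
[(array([216.8531, 131.9052]), np.float64(77.0625))] [(array([167.2045, 155.7743]), np.float64(69.375)), (array([172.1095, 159.6328]), np.float64(8.0625))]
```

Call:
{"api": "drive_tool", "payload": {
  "steps": [
    [0,0,0.11,0,0,0],
    [0,0,0.11,0,0,0],
    [0,0,0.11,0,0,0],
    [0,0,0.05,0,0,0],
    [0.1,-0.001,0,0,0,0],
    [0.1,-0.001,0,0,0,0],
    [0.1,-0.001,0,0,0,0],
    [0.1,-0.001,0,0,0,0],
    [0.1,-0.001,0,0,0,0],
    [0.06,-0.001,0,0,0,0],
    [0,0,0,0,0,0],
    [0,0,0,0,0,0],
    [0,0,0,0,0,0]
  ],
  "jaw": 0,
  "squeeze": 30
}}

```text
time: 11.3
eef_pos: [0.6477, 0.2097, 0.2666]
tool_rot: [[-1.0, 0.02, -0.001], [0.02, 1.0, -0.0], [0.001, -0.0, -1.0]]
ft_force: [0.3, 0.3, 0.2]
opening: -0.0001
grasp_force: 0.0
```

The block's top is at 0.0947 all over (0.095 expected), so it is home and flat. I descend behind the lid and push it towards −x.

Call:
{"api": "drive_tool", "payload": {
  "steps": [
    [0,0,-0.08,0,0,0],
    [0,0,-0.08,0,0,0],
    [0,0,-0.08,0,0,0],
    [0,0,0,0,0,0],
    [-0.03,0,0,0,0,0],
    [-0.03,0,0,0,0,0],
    [-0.03,0,0.002,0,0,0],
    [-0.03,0,0.006,0,0,0],
    [-0.03,0,0.006,0,0,0],
    [-0.03,0,0.005,0,0,0],
    [0,0,0,0,0,0]
  ]
}}

```text
time: 12.22
eef_pos: [0.5928, 0.2099, 0.2023]
tool_rot: [[-1.0, 0.02, 0.001], [0.02, 1.0, 0.0], [-0.001, 0.0, -1.0]]
ft_force: [-0.8, 0.4, -0.2]
opening: -0.0001
grasp_force: 0.0
```

Call:
{"api": "drive_tool", "payload": {
  "steps": [
    [-0.029,0,0.002,0,0,0],
    [-0.029,0,0.002,0,0,0],
    [-0.029,0,0.002,0,0,0],
    [-0.029,0,0.001,0,0,0],
    [-0.027,0,-0.004,0,0,0],
    [-0.027,0,-0.005,0,0,0],
    [-0.027,0,-0.005,0,0,0],
    [-0.027,0,-0.006,0,0,0],
    [0,0,0,0,0,0]
  ]
}}

```text
time: 12.97
eef_pos: [0.5253, 0.2097, 0.1968]
tool_rot: [[-1.0, 0.02, -0.001], [0.02, 1.0, -0.0], [0.001, -0.0, -1.0]]
ft_force: [-0.1, -0.1, -0.1]
opening: -0.0001
grasp_force: 0.0
```

Run:
```python
from plant import robot
import cv2,pickle;from h import *
s=robot.camera("side");t=robot.camera("top");o=robot.observe();print(o["time"],o["eef_pos"],o["ft_force"])
z=cv2.resize(s["color"][85:235,125:247],None,fx=2.7,fy=2.7,interpolation=cv2.INTER_CUBIC);cv2.imwrite("pics/s5.png",z[:,:,::-1])
```

```text
13.0667 [0.52673985 0.20965603 0.19704934] [ 0.44912014 -0.48666099 -0.2663335 ]
```

View pics/s5.png

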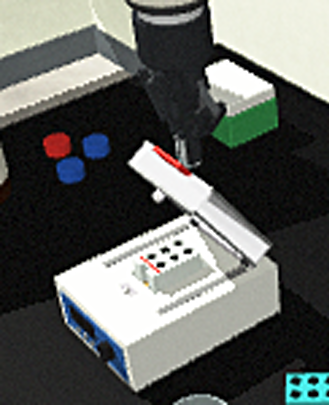

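The lid follows the fingers and now stands at about 1 rad, with the block still seated. I continue along the arc.

Call:
{"api": "drive_tool", "payload": {
  "steps": [
    [-0.025,0,-0.009,0,0,0],
    [-0.025,0,-0.01,0,0,0],
    [-0.024,0,-0.012,0,0,0],
    [-0.024,0,-0.014,0,0,0],
    [-0.022,0,-0.015,0,0,0],
    [-0.021,0,-0.016,0,0,0],
    [-0.021,0,-0.018,0,0,0],
    [-0.02,0,-0.019,0,0,0],
    [-0.018,0,-0.02,0,0,0],
    [-0.016,0,-0.022,0,0,0],
    [-0.015,0,-0.022,0,0,0],
    [-0.014,0,-0.023,0,0,0],
    [0,0,0,0,0,0]
  ]
}}

```text
time: 14.15
eef_pos: [0.4522, 0.2095, 0.1357]
tool_rot: [[-1.0, 0.02, -0.002], [0.02, 1.0, -0.001], [0.002, -0.001, -1.0]]
ft_force: [-1.0, 1.1, 0.1]
opening: 0.0001
grasp_force: 0.0
```

Call:
{"api": "drive_tool", "payload": {
  "steps": [
    [-0.02,0,-0.013,0,0,0],
    [-0.02,0,-0.013,0,0,0],
    [-0.015,0,-0.013,0,0,0],
    [-0.01,0,-0.013,0,0,0],
    [0,0,0,0,0,0]
  ]
}}

```text
time: 14.57
eef_pos: [0.434, 0.2097, 0.1214]
tool_rot: [[-1.0, 0.02, 0.001], [0.02, 1.0, -0.0], [-0.001, 0.0, -1.0]]
ft_force: [2.5, -0.7, 3.2]
opening: 0.0002
grasp_force: 2.0
```

Call:
{"api": "drive_tool", "payload": {
  "steps": [
    [0,0,-0.007,0,0,0],
    [0,0,-0.007,0,0,0],
    [0,0,-0.007,0,0,0],
    [0,0,0,0,0,0]
  ]
}}

```text
time: 14.9
eef_pos: [0.4338, 0.2096, 0.1147]
tool_rot: [[-1.0, 0.02, -0.001], [0.02, 1.0, -0.0], [0.001, -0.0, -1.0]]
ft_force: [-0.6, 0.4, -0.1]
opening: -0.0002
grasp_force: 0.0
```

Call:
{"api": "drive_tool", "payload": {
  "steps": [
    [0,0,-0.007,0,0,0],
    [0,0,-0.007,0,0,0],
    [0,0,-0.005,0,0,0],
    [0,0,0,0,0,0]
  ]
}}

```text
time: 15.23
eef_pos: [0.434, 0.2096, 0.1092]
tool_rot: [[-1.0, 0.02, -0.0], [0.02, 1.0, -0.0], [0.0, -0.0, -1.0]]
ft_force: [0.4, -0.2, -0.2]
opening: -0.0002
grasp_force: 0.0
```

Call:
{"api": "drive_tool", "payload": {
  "steps": [
    [0,0,-0.004,0,0,0],
    [0,0,-0.004,0,0,0],
    [0,0,0,0,0,0],
    [0,0,0,0,0,0]
  ]
}}

```text
time: 15.57
eef_pos: [0.4341, 0.2098, 0.1084]
tool_rot: [[-1.0, 0.02, 0.001], [0.02, 1.0, 0.0], [-0.001, 0.0, -1.0]]
ft_force: [-8.0, -2.8, 26.5]
opening: -0.0003
grasp_force: 13.2
```

A solid stop at 0.1084 (0.109 when shut), with 26 N. I rise and check.

Call:
{"api": "drive_tool", "payload": {
  "steps": [
    [0,0,0.03,0,0,0],
    [0,0,0.08,0,0,0],
    [0,0,0.1,0,0,0],
    [0,0,0.1,0,0,0],
    [0,0,0.1,0,0,0],
    [0,0,0,0,0,0],
    [0,0,0,0,0,0],
    [0,0,0,0,0,0]
  ]
}}

```text
time: 16.23
eef_pos: [0.4339, 0.2096, 0.2296]
tool_rot: [[-1.0, 0.02, -0.0], [0.02, 1.0, -0.0], [0.0, -0.0, -1.0]]
ft_force: [-0.1, -0.1, -0.3]
opening: 0.0001
grasp_force: 0.0
```

Run:
```python
from plant import robot
import cv2;from h import *
np.set_printoptions(precision=4,suppress=True)
s=robot.camera("side");c=robot.camera("wrist");t=robot.camera("top");o=robot.observe();print(o["time"],o["eef_pos"],o["ft_force"])
red=lambda r,g,b:(r>150)&(g<100)&(b<100)
for n,k in(("side",s),("wrist",c)):
    L=sorted(blobs(k,red,(0,0,512,384),15),key=lambda a:-a[1])[:4];print(n,[(p,a,onz(k,p,.109)) for p,a in L])
z=cv2.resize(s["color"][105:245,115:267],None,fx=2.7,fy=2.7,interpolation=cv2.INTER_CUBIC)
cv2.imwrite("pics/s6.png",np.hstack([z,c["color"][:378,100:470]])[:,:,::-1])
```

```text
16.3833 [0.4336 0.2095 0.2291] [-0.0232 -0.5068 -0.7911]
side [(array([166.659 , 185.7052]), np.float64(76.375), array([0.4111, 0.2072, 0.109 ])), (array([145.5541, 138.3465]), np.float64(61.9375), array([0.4992, 0.4744, 0.109 ]))]
wrist [(array([260.3207, 166.3387]), np.float64(1156.0), array([0.4147, 0.2113, 0.109 ])), (array([ 16.3761, 345.3885]), np.float64(44.0), array([ 0.6157, -0.0669,  0.109 ])), (array([ 51.4419, 239.239 ]), np.float64(42.0625), array([0.4837, 0.0054, 0.109 ]))]
```

View pics/s6.png

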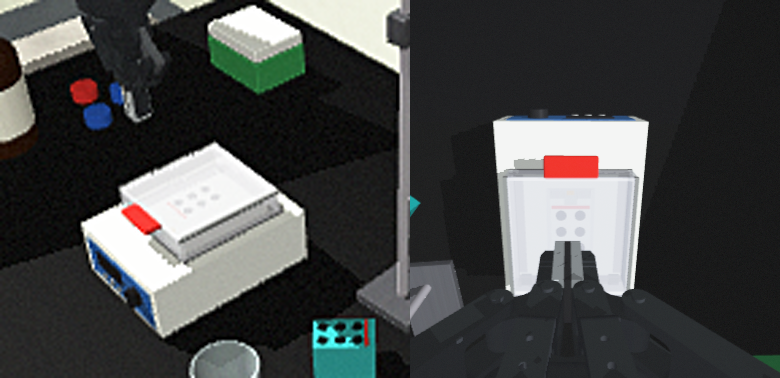

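The lid lies flat and shut over the block: its tab is at (0.415,0.211) on the z=0.109 plane, as it must be when shut. The arm is clear.

```bash
python3 -c "
from plant import robot
print(robot.hand_in())"
```

```text
the job is handed in; nothing more can be done
None
```

The silver block is seated flat and home in the well with its groove on the key, the lid is snapped shut, and the job was handed in at about 16 s; no verdict was returned.

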